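# Lock the tipping bin with the pliers, then flick them free

## Robot

A 7-joint arm with a two-finger parallel gripper is mounted at the origin on the work surface. World frame = base frame: x ahead of the robot, y to its left, z up, the work surface at z = 0. Lengths are in m, angles in rad, forces in N, time in s.
With the tool pointing down it reaches from about 0.4 to 0.875 m from the base axis. Payload 19.3 kg.
Tool frame: the origin (TCP) lies between the finger pads; the fingertips stand 17 mm ahead of it and the grasp point (between the pads) lies 2 mm behind it; x points along the fingers, y is the direction in which the jaws open and shut, and the axes are right-handed (so a half turn about x gives the same grasp; the last joint's range is limited). The gripper opens to 85 mm and grips with 20 to 120 N. Pads are 22 mm wide; open, the fingers measure 114 mm over their backs; the gripper's body (76 mm by 85 mm) begins 54 mm behind the grasp point. The pads swing forward as they close: fully open they stand 13 mm farther back than shut.
Start: joints at [-1.385, 0.521, -0.036, 1.599, 0.021, 1.021, -0.113], TCP at [0.158, 0.605, 0.248] pointing down, gripper open.
Joint ranges: [-2.91, 2.91], [-0.3, 2.13], [-1.5, 1.42], [0.17, 2.43], [-1.26, 4.41], [0.16, 1.93], [-2.52, 2.52]. Speed limits (rad/s): [1.89, 1.89, 2.39, 2.39, 3.01, 3.01, 3.01].

## Interface

Orientations are given as a unit quaternion [x, y, z, w].
In Python, from cell import arm, get_image, finder gives the robot as it stands.
- The arm moves only by the tool drive_tool, never from a script. Its argument "plan" is a list that holds one entry, the list of rows, each a list of 5 numbers: the opening, from -1 (shut) to 1 (fully open), then the shift along the tool's x, y, z in m, then the turn about the tool's x in rad. In form: [[[grip, tx, ty, tz, twist], ...]]. A call has 1 to 5 rows; each row is the pose to reach, as a shift and turn from the pose commanded when the call began, along the tool's axes at that moment; what a row does not reach only later rows make up. A row lasts 1/12 s, in which the tool goes at most 41.7 mm and 7.16 degrees, less where a joint would pass 70% of its speed; a pose out of reach is approached as far as the arm can. A call with a gripper value outside its range is refused whole. The fingers move at their own pace and stop on an object; "squeeze" is the grip in N (left out, the last holds). Time passes only in rows, so rows that repeat a pose let the fingers close. It gives the time, the measured TCP pose, the force and the opening at its end, in the units of the state.
- arm.sense(): the state, without advancing time (a new reading comes with each control period).
- get_image(name): name is "scene" or "top" or "wrist"; returns a dict with "img" (384x512x3 uint8, red, green, blue), "fx", "fy", "cx", "cy" (pixels), "R" (3x3) and "t" (3): a world point X has camera coordinates R X + t. Camera axes: x right, y down, z forward; pixel columns grow to the right and rows downward; lengths in m; the calibration is good to about 2 mm. A picture is of the moment at which its call begins. There is no depth.
- arm.job_done(): hands the job in, once; it reports no verdict.
Trained networks look in the newest picture that a camera, given by its name, has taken for a name from the list of things; names that differ only in an ending like _2 or _b are one class to them, and where a whole thing is asked for, a point or a joint stands for the part that bears it (a point fixed in the world has none). Each returns a list of dicts, best first, with "confidence" (0 to 1); they miss things now and then, are a little off and sometimes report something else, mostly with a low value. They report only what shows in the picture. A call takes as long as a camera call.
- finder.silhouettes(camera, target): "region" (384x512 bool, what is visible of it) and "rect" ([left, top, right, bottom] in pixels, round what is visible of it).
The state is a dict: "time_s": time; "joints": joint angles; "joint_vel": joint speeds; "joint_efforts": joint torques, N m; "position": TCP position; "ee_rot": TCP orientation; "contact_force": force on the tool from outside, world axes, zero at the start; "torque": the same for the moment, N m; "gripper_width": finger opening in m.
Only numpy, scipy, OpenCV 4.12 (cv2) and the standard library are available. Lean on these libraries where they do the work, as an engineer would, in place of code of your own. Each camera call takes 0.05 s, during which the arm holds its last target. There are 200 camera calls.

## Task

Empty the two white shell stones from the tilting bin into the blue catch tray: squeeze the yellow handle of the bench-mounted locking pliers down over centre so that their jaws drag the bin's pin down and stay locked by themselves with the bin tipped, and let go. Once both stones lie in the tray, flick the red release lever down and let go so that the pliers spring open and the bin rocks back level. Do not push or lift the bin by hand, and leave the cracked black stone, brass strainer cup and mallet where they are.

Things in the scene. Friction and masses are not known exactly. Their poses are not given: they have to be found in the camera images.
- handle (a joint): Angle of the pliers' yellow squeeze handle (steel bar 165 mm long, 22 mm wide, yellow grip): 0 = fully open (free end 0.55 rad above level), 0.75 = centre, 0.83 = rigid stop, locked (0.28 rad below level). Pressed past 0.75 it pulls itself to 0.83 and stays; let go earlier, it springs back open. Takes up to about 16 N at the pad in the first half, less towards the centre.
- handle_pad (a point): Pressing point on top of the yellow handle, 135 mm from its pivot and 30 mm from its free end. Moves with the handle. The handle runs along this point's x axis: +x points from the free end to the pivot (and to the jaws), y is level, z is the handle's upper face normal. The point is 8 mm above the handle's centre line; the pivot axis lies 135 mm along +x and 8 mm below it. Height about 0.265 m open, 0.158 m locked: the press is about 105 mm, nearly straight down.
- release (a joint): Angle of the red release lever behind the free end of the handle: 0 = at rest (sprung, returns by itself), grows when its red paddle is pressed down, stop at 0.78. With the pliers locked it lifts the handle back over centre at about 0.4 to 0.5 (press it nearly to its stop). Needs about 1 to 3 N at the paddle.
- release_pad (a point): Pressing point on top of the red paddle (85 x 32 mm, 6 mm thick), 65 mm from the lever's pivot, 20 mm from the paddle's free end. At rest about 0.147 m high, its paddle sloping up 0.35 rad away from the handle; full travel is about 48 mm, nearly straight down. The point's x axis points level at rest from the paddle to the handle.
- bin (a joint): Tilt of the galvanised bin about its level side pivots: 0 = level (held by a spring against a stop), about 0.70 = tipped, mouth down, as the locked pliers hold it. The two stones slide out at about 0.45 to 0.55.
- bin_floor (a point): Middle of the bin's floor (175 mm long, 130 mm wide, walls 70 mm high, open pouring mouth towards +x of this point), 27 mm below the pivot axis, 0.123 m above the bench when level.
- bin_pin (a point): Centre of the bite on the 12 mm brass pin at the side of the bin that the pliers' jaws drag down; it stands between the jaws.
- tray_floor (a point): Middle of the dark rubber floor of the blue catch tray below the bin's mouth, 6 mm above the bench. Inside the tray is 225 mm along this point's x (pouring direction) and 185 mm along y; walls 22 to 70 mm high. Fixed to the rig, as are bin and pliers.
- white1_center (a point): Centre of the first white shell stone, a lens 22 mm across and 11 mm thick, at first in the bin.
- white2_center (a point): Centre of the second white shell stone, same size, at first in the bin.
- black_center (a point): Centre of the cracked black stone, a lens 22 mm across and 11 mm thick, on the bench. To be left alone.
- strainer_center (a point): Centre of the brass strainer cup, 68 mm across at the rim and 50 mm high, with a 70 mm side handle. To be left alone.
- mallet_head (a point): Centre of the hardwood mallet's head, 44 mm in diameter and 85 mm long, with a 190 mm handle along this point's -x, lying on the bench. To be left alone.

How it is judged:
By the outcome, as a careful person would: the job done as asked, in the order asked, and still so for the second after the job is handed in, with the robot touching nothing.
It also fails if it takes over 54 s, if anything falls off the work surface, if the arm or the gripper's body presses on something with over 40 N, if the wrist force passes 120 N, or if a joint passes its speed limit or range.

## Working session

There is one attempt and no reset: what is moved stays moved. The work goes in short steps, Python scripts to look and compute and a tool call to move; the robot and the scene stay as the last step left them, time stands still between calls to the robot, and variables do not carry over. Pictures are saved under pics/ and viewed, about 8 in all and at most 12, crops included, and the job is handed in when it is done.

Besides the shell and the picture viewer there is one more tool, called after ">>>" by a JSON object that holds its "fn" and its "kwargs", one argument or row to a line. drive_tool: Moves the arm, as the interface text tells. Its arguments: {"type":"object","properties":{"plan":{"type":"array"},"squeeze":{"type":"number"}},"required":["plan"]}

```bash
ls; mkdir -p pics
python3 - <<'E'
from cell import arm,get_image,finder
import cv2,numpy as np
s=arm.sense();print({k:np.round(v,3).tolist() for k,v in s.items()})
ims=[]
for c in("scene","top"):
    d=get_image(c);ims.append(d["img"]);print(c,d["fx"],d["cx"],d["cy"],np.round(-d["R"].T@d["t"],3),np.round(d["R"],3).tolist())
    for n in("handle","release","handle_pad","release_pad"):
        for r in finder.silhouettes(c,n)[:2]: print(n,r["rect"],round(r["confidence"],2))
cv2.imwrite("pics/a.png",ims[0][:,:,::-1]);cv2.imwrite("pics/b.png",ims[1][:,:,::-1])
E
```

```text
pics
{'time_s': 0.0, 'joints': [-1.385, 0.522, -0.036, 1.6, 0.021, 1.021, -0.113], 'joint_vel': [0.0, -0.0, 0.002, -0.002, -0.001, 0.001, -0.001], 'joint_efforts': [0.0, -92.71, 1.98, -36.993, 0.018, 0.008, 0.0], 'position': [0.158, 0.604, 0.248], 'ee_rot': [0.09, 0.701, -0.091, 0.701], 'contact_force': [0.152, 0.284, 0.179], 'torque': [-0.005, -0.017, -0.007], 'gripper_width': 0.085}
scene 488.6754193219408 258.3942332357077 185.55406289164154 [1.588 0.123 0.888] [[-0.129, 0.992, 0.01], [0.553, 0.081, -0.829], [-0.823, -0.101, -0.559]]
handle [239.0, 156.8, 297.3, 203.1] 0.61
release [198.5, 177.4, 238.0, 208.3] 0.57
handle_pad [237.3, 153.7, 295.6, 199.7] 0.72
handle_pad [117.9, 200.4, 159.3, 223.6] 0.35
release_pad [196.1, 180.6, 241.0, 204.3] 0.83
top 464.7360068194857 253.46774603752235 198.01339621506548 [ 0.307 -0.011  1.264] [[0.074, -0.997, 0.005], [-0.971, -0.073, -0.226], [0.226, 0.012, -0.974]]
handle [216.4, 174.4, 283.9, 198.4] 0.61
release [275.7, 203.7, 325.9, 234.6] 0.96
release [220.9, 222.5, 227.1, 228.5] 0.23
handle_pad [220.8, 169.3, 284.7, 197.8] 0.83
handle_pad [362.5, 226.1, 397.1, 250.5] 0.23
release_pad [350.8, 145.8, 420.2, 212.1] 0.7
release_pad [277.7, 206.1, 324.8, 232.4] 0.66
```

Run:
```python
import cv2
a=cv2.imread("pics/a.png");b=cv2.imread("pics/b.png")
cv2.imwrite("pics/a2.png",cv2.resize(a,(784,588),interpolation=2));cv2.imwrite("pics/b2.png",cv2.resize(b,(784,588),interpolation=2))
```

```text
(no output)
```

View pics/a2.png

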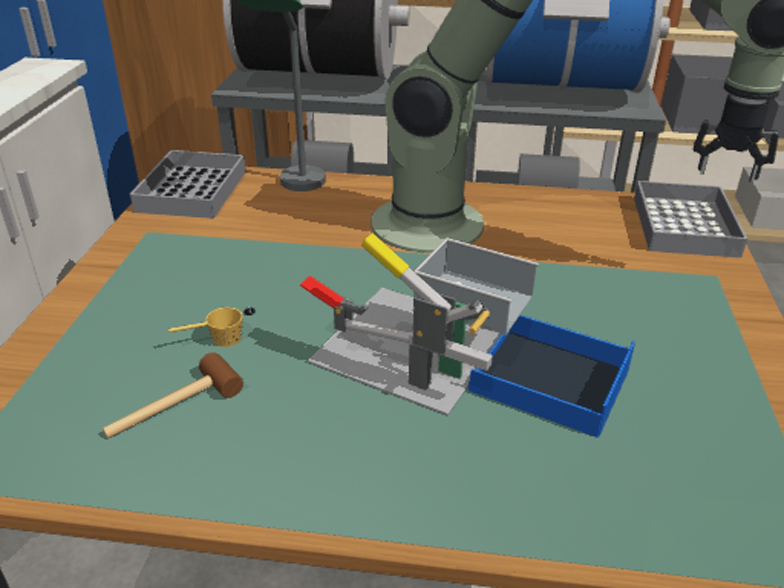

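View pics/b2.png

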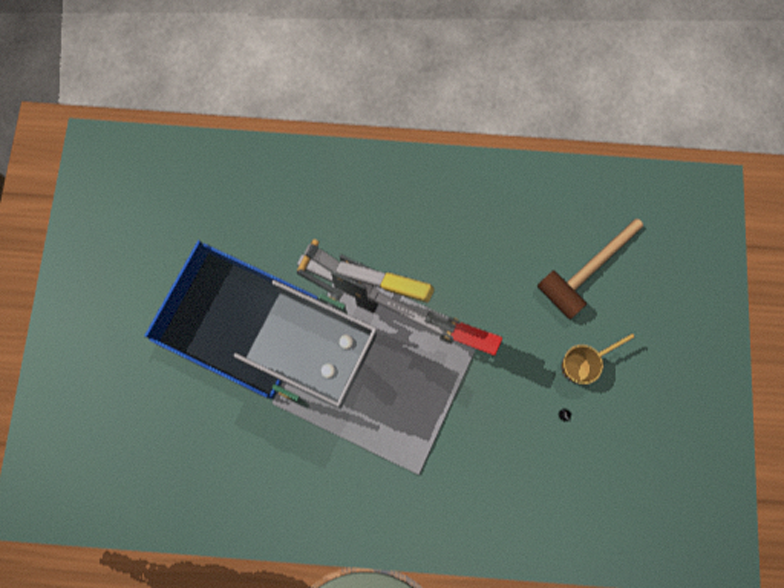

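The scene view shows the yellow grip at about (255,167) native pixels, its free end upper left, and the red paddle at (210,190). The top view shows the yellow grip at (266,187) and the red paddle at (311,221). Both stones are in the bin. Next I triangulate the ends from the colour masks.

```bash
cat > h.py <<'E'
from cell import arm,get_image,finder
import cv2,numpy as np
from scipy.spatial.transform import Rotation as Ro
def ends(img,col,box):
    h=cv2.cvtColor(img,cv2.COLOR_RGB2HSV);H,S,V=[h[...,i].astype(int) for i in range(3)]
    m=(S>170)&(V>90)&((H>22)&(H<34) if col=="y" else ((H<7)|(H>173)))
    k=np.zeros(m.shape,bool);k[box[1]:box[3],box[0]:box[2]]=1;m&=k
    n,l,st,_=cv2.connectedComponentsWithStats(m.astype(np.uint8));i=1+np.argmax(st[1:,4])
    ys,xs=np.nonzero(l==i);p=np.c_[xs,ys].astype(float);c=p.mean(0)
    w,v=np.linalg.eigh(np.cov(p.T));q=(p-c)@v[:,1];lo,hi=np.percentile(q,[1,99])
    return c,c+v[:,1]*lo,c+v[:,1]*hi,len(p)
def tri(ds,ps):
    P=[np.array([[d["fx"],0,d["cx"]],[0,d["fy"],d["cy"]],[0,0,1]])@np.c_[d["R"],d["t"]] for d in ds]
    X=cv2.triangulatePoints(P[0],P[1],np.array(ps[0]).reshape(2,1),np.array(ps[1]).reshape(2,1));X=(X[:3]/X[3]).ravel()
    e=[np.linalg.norm((p@np.r_[X,1])[:2]/(p@np.r_[X,1])[2]-q) for p,q in zip(P,ps)]
    return X,np.round(e,1)
def proj(d,X):
    c=d["R"]@X+d["t"];return np.array([d["fx"]*c[0]/c[2]+d["cx"],d["fy"]*c[1]/c[2]+d["cy"]])
E
python3 - <<'E'
from h import *
ds=[get_image("scene"),get_image("top")]
for col,bx in(("y",[(225,140,305,215),(240,160,300,210)]),("r",[(185,170,245,215),(270,195,335,240)])):
    E=[ends(d["img"],col,b) for d,b in zip(ds,bx)]
    a,b=E
    # free end: lower column in scene, larger column in top
    A=sorted(a[1:3],key=lambda p:p[0]);B=sorted(b[1:3],key=lambda p:-p[0])
    print(col,a[3],b[3],"free",np.round(A[0],1),np.round(B[0],1))
    for n,p,q in(("c",a[0],b[0]),("free",A[0],B[0]),("inner",A[1],B[1])):
        X,e=tri(ds,[p,q]);print(n,np.round(X,4),e)
print(Ro.from_quat(arm.sense()["ee_rot"]).as_matrix().round(3))
E
```

```text
y 342 2 free [238.9 155.3] [259. 190.]
c [ 0.5618 -0.0158  0.2493] [2.7 3.3]
free [ 0.5581 -0.0323  0.2767] [ 8.4 10.5]
inner [0.5666 0.001  0.2227] [3.  3.6]
r 230 281 free [198.8 183.2] [324.7 226.7]
c [ 0.5195 -0.1456  0.1359] [1.7 2. ]
free [ 0.5066 -0.1747  0.1471] [0.2 0.3]
inner [ 0.5375 -0.1105  0.128 ] [1.3 1.6]
[[-0.     0.253  0.967]
 [-0.     0.967 -0.253]
 [-1.    -0.    -0.   ]]
```

```bash
sed -i 's/(S>170)&(V>90)&((H>22)&(H<34)/(S>130)\&(V>90)\&((H>20)\&(H<36)/' h.py
python3 - <<'E'
from h import *
ds=[get_image("scene"),get_image("top")]
d=ds[1];i=d["img"];print(i[186,262],cv2.cvtColor(i,cv2.COLOR_RGB2HSV)[186,255:282:5].tolist())
for col,bx in(("y",[(225,140,305,215),(240,170,300,210)]),("r",[(185,170,245,215),(270,195,335,240)])):
    a,b=[ends(d["img"],col,b) for d,b in zip(ds,bx)]
    A=sorted(a[1:3],key=lambda p:p[0]);B=sorted(b[1:3],key=lambda p:-p[0])
    print(col,a[3],b[3])
    R={}
    for n,p,q in(("c",a[0],b[0]),("free",A[0],B[0]),("inner",A[1],B[1])):
        X,e=tri(ds,[p,q]);R[n]=X;print(n,np.round(X,4),e,p.round(1),q.round(1))
    v=R["inner"]-R["free"];print("len",np.linalg.norm(v).round(4),"yaw",np.arctan2(v[1],v[0]).round(3),"slope",np.arctan2(v[2],np.hypot(v[0],v[1])).round(3))
E
```

```text
[194 184  79] [[27, 155, 202], [27, 155, 201], [27, 152, 193], [26, 147, 192], [26, 147, 194], [22, 159, 184]]
y 360 351
c [ 0.5681 -0.0222  0.2528] [0.2 0.3] [251.  166.2] [265.1 186.9]
free [ 0.5554 -0.0555  0.2739] [0.7 0.9] [238.9 155.3] [280.7 191.2]
inner [0.5808 0.0114 0.2319] [0.4 0.5] [263.1 177.1] [249.8 182.8]
len 0.083 yaw 1.208 slope -0.531
r 253 386
c [ 0.5208 -0.1419  0.1366] [0.5 0.5] [209.9 190.3] [311.2 220.7]
free [ 0.5087 -0.176   0.1493] [0.1 0.1] [198.  182.8] [325.2 225.8]
inner [ 0.5338 -0.1067  0.1246] [0.3 0.3] [221.7 197.7] [296.5 215.4]
len 0.0777 yaw 1.222 slope -0.324
```

>>> {"fn": "drive_tool", "kwargs": {
  "plan": [
    [[-1,-0.024,-0.02,0.02,0],[-1,-0.048,-0.04,0.04,0],[-1,-0.072,-0.06,0.06,0],[-1,-0.096,-0.08,0.08,0],[-1,-0.12,-0.1,0.1,0]]
  ],
  "squeeze": 30
}}

```text
time_s: 1.12
position: [0.2301, 0.4812, 0.3694]
ee_rot: [0.09, 0.701, -0.09, 0.701]
contact_force: [-0.3, 0.5, -0.5]
gripper_width: 0.0256
```

>>> {"fn": "drive_tool", "kwargs": {
  "plan": [
    [[-1,0,-0.026,0.029,0],[-1,0,-0.052,0.058,0],[-1,0,-0.078,0.087,0],[-1,0,-0.104,0.116,0],[-1,0,-0.13,0.145,0]]
  ]
}}

```text
time_s: 1.53
position: [0.3376, 0.3183, 0.3686]
ee_rot: [0.09, 0.701, -0.09, 0.701]
contact_force: [0.2, 0.9, 0.3]
gripper_width: 0.0001
```

>>> {"fn": "drive_tool", "kwargs": {
  "plan": [
    [[-1,0,-0.026,0.029,0],[-1,0,-0.052,0.058,0],[-1,0,-0.078,0.087,0],[-1,0,-0.104,0.116,0],[-1,0,-0.13,0.145,0]]
  ]
}}

```text
time_s: 1.95
position: [0.445, 0.1559, 0.3687]
ee_rot: [0.09, 0.701, -0.09, 0.702]
contact_force: [0.5, 1.0, 0.6]
gripper_width: 0.0002
```

>>> {"fn": "drive_tool", "kwargs": {
  "plan": [
    [[-1,0,-0.026,0.029,0],[-1,0,-0.052,0.058,0],[-1,0,-0.078,0.087,0],[-1,0,-0.104,0.116,0],[-1,0,-0.13,0.145,0]]
  ]
}}

```text
time_s: 2.37
position: [0.5525, -0.0065, 0.3685]
ee_rot: [0.09, 0.701, -0.09, 0.702]
contact_force: [1.0, 0.9, 0.4]
gripper_width: 0.0002
```

Run:
```python
from h import *
a=get_image("scene");b=get_image("top");w=get_image("wrist")
A=cv2.resize(a["img"][80:240,160:360],None,fx=2,fy=2)
B=cv2.resize(b["img"][120:280,150:350],None,fx=2,fy=2)
W=cv2.resize(w["img"],(400,300));W=cv2.copyMakeBorder(W,0,20,0,0,0)
o=np.vstack([np.hstack([A[:, :400],B]),]);o=o[:320]
o2=np.hstack([W[:280],np.zeros((280,400,3),np.uint8)])
cv2.imwrite("pics/c.png",np.vstack([o,o2])[:,:,::-1])
p=arm.sense()["position"];print(p)
# bin corner at z .193, from initial top view pixel
def ray(d,uv,z):
    r=d["R"].T@np.array([(uv[0]-d["cx"])/d["fx"],(uv[1]-d["cy"])/d["fy"],1]);c=-d["R"].T@d["t"];return c+r*(z-c[2])/r[2]
u=np.array([.348,.937]);n=np.array([-.937,.348]);pv=np.array([.603,.073])
for uv in((245,214),(180,185),(222,264)):
    X=ray(b,uv,.193);print(X.round(3),"along",((X[:2]-pv)@u).round(3),"lat",((X[:2]-pv)@n).round(3))
```

```text
[ 0.55242764 -0.00750794  0.36793267]
[0.515 0.019 0.193] along -0.081 lat 0.064
[0.573 0.179 0.193] along 0.089 lat 0.065
[0.395 0.062 0.193] along -0.082 lat 0.192
```

View pics/c.png

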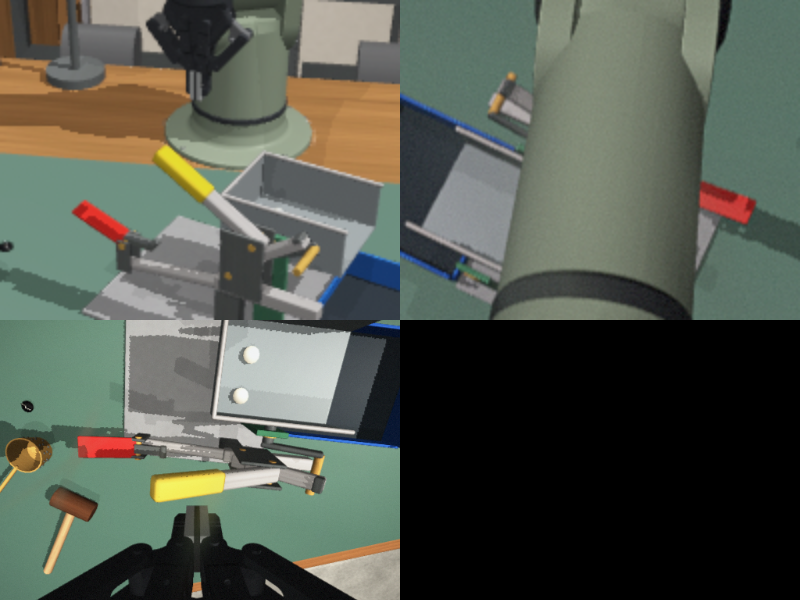

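Crops: the closed fingers stand above the handle. Red lever, handle and bin are clear of the gripper, with about 64 mm laterally between handle line and bin wall. Now I align and come down just above the pad.

>>> {"fn": "drive_tool", "kwargs": {
  "plan": [
    [[-1,0.015,-0.008,0.01,0],[-1,0.03,-0.016,0.02,0],[-1,0.05,-0.016,0.02,0],[-1,0.07,-0.016,0.02,0],[-1,0.07,-0.016,0.02,0]]
  ]
}}

```text
time_s: 2.93
position: [0.5655, -0.0242, 0.2952]
ee_rot: [0.09, 0.703, -0.09, 0.7]
contact_force: [0.3, -0.3, -1.0]
gripper_width: 0.0003
```

Run:
```python
from h import *
a=get_image("scene");w=get_image("wrist")
A=cv2.resize(a["img"][90:220,180:340],None,fx=2.5,fy=2.5);W=cv2.resize(w["img"],(400,300))[:]
A=np.vstack([A,np.zeros((max(0,325-A.shape[0]),400,3),np.uint8)])[:300]
cv2.imwrite("pics/d.png",np.hstack([A,W])[:,:,::-1]);print(arm.sense()["position"],arm.sense()["contact_force"])
pv=np.array([.603,.073,.1876]);u=np.array([.348,.937,0])
t=arm.sense()["position"]-np.array([0,0,.017]);print("s,lat",(t-pv)@u,(t-pv)@[-.937,.348,0],"tip px scene",proj(a,t))
```

```text
[ 0.56683678 -0.02455806  0.29870463] [-0.02091147 -0.47811493  0.26932261]
s,lat -0.10399669965960898 -6.526921440851434e-05 tip px scene [249.89993182 155.73087425]
```

View pics/d.png

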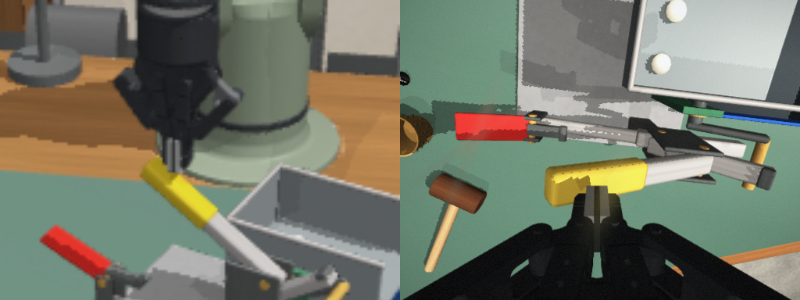

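The tip sits just above the grip, centred (s = −0.104 m, lateral error about 0). Pressing now, moving outward slightly to follow the pad's arc.

>>> {"fn": "drive_tool", "kwargs": {
  "plan": [
    [[-1,0.013,-0.003,0,0],[-1,0.026,-0.007,-0.001,0],[-1,0.038,-0.011,-0.001,0],[-1,0.05,-0.015,-0.001,0],[-1,0.062,-0.018,-0.002,0]]
  ]
}}

```text
time_s: 3.45
position: [0.5618, -0.0425, 0.2387]
ee_rot: [0.09, 0.7, -0.09, 0.703]
contact_force: [0.5, -2.1, 13.4]
gripper_width: 0.0001
```

>>> {"fn": "drive_tool", "kwargs": {
  "plan": [
    [[-1,0.01,-0.002,0,0],[-1,0.02,-0.004,0,0],[-1,0.03,-0.006,-0.001,0],[-1,0.04,-0.006,-0.001,0],[-1,0.04,-0.006,-0.001,0]]
  ]
}}

```text
time_s: 3.87
position: [0.5584, -0.0471, 0.1967]
ee_rot: [0.09, 0.701, -0.09, 0.702]
contact_force: [-0.4, -0.4, -0.5]
gripper_width: 0.0001
```

Run:
```python
from h import *
a=get_image("scene");w=get_image("wrist")
A=cv2.resize(a["img"][100:250,180:340],(400,375))[:300+75];W=cv2.resize(w["img"],(400,300));W=np.vstack([W,np.zeros((75,400,3),np.uint8)])
cv2.imwrite("pics/e.png",np.hstack([A,W])[:,:,::-1]);print(arm.sense()["position"],arm.sense()["contact_force"])
```

```text
[ 0.55857566 -0.04741649  0.19750334] [ 0.38540031 -0.40079793  0.81185866]
```

View pics/e.png

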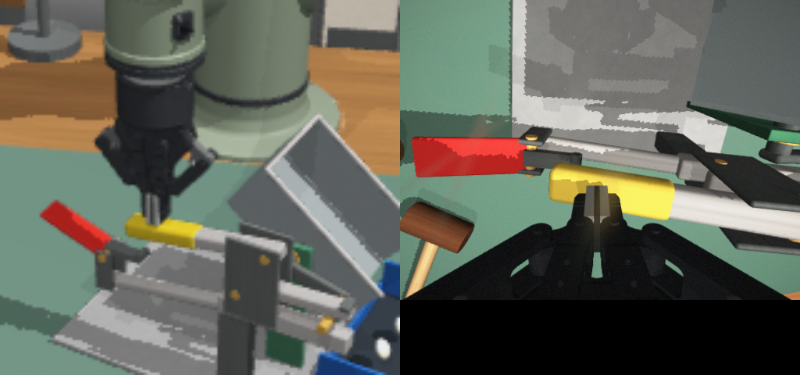

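Pixels: the handle lies at the locked angle (grip about (165,230) in the crop), the bin is tipped, and the stones look to be in the tray. I retreat upward, move over the red paddle and check.

>>> {"fn": "drive_tool", "kwargs": {
  "plan": [
    [[-1,-0.02,0,0,0],[-1,-0.04,0,0,0],[-1,-0.05,-0.04,-0.005,0],[-1,-0.05,-0.08,-0.01,0],[-1,-0.05,-0.118,-0.014,0]]
  ]
}}

```text
time_s: 4.38
position: [0.5145, -0.1596, 0.2483]
ee_rot: [0.09, 0.7, -0.09, 0.702]
contact_force: [1.2, -0.1, -0.1]
gripper_width: -0.0002
```

Run:
```python
from h import *
a=get_image("scene");w=get_image("wrist")
print(arm.sense()["position"],arm.sense()["contact_force"])
t=arm.sense()["position"]-np.array([0,0,.017]);print("tip px",proj(a,t),"pad px scene",proj(a,np.array([.5153,-.158,.147])),"wrist pad",proj(w,np.array([.5153,-.158,.147])))
p=proj(w,np.array([.5153,-.158,.147]));cv2.circle(w["img"],tuple(int(v) for v in p),4,(0,255,0),-1)
A=cv2.resize(a["img"][130:310,170:430],(780,540))[:,:780]
A[:200,:0]=0
W=cv2.resize(w["img"],(256,192));A[-192:,:256]=W
cv2.imwrite("pics/f.png",A[:,:,::-1])
```

```text
[ 0.51261747 -0.16416636  0.24823649] [1.44325119 0.58693509 0.40108622]
tip px [200.14821346 158.00049375] pad px scene [203.90002864 185.41099065] wrist pad [264.97087632 200.77364033]
```

View pics/f.png

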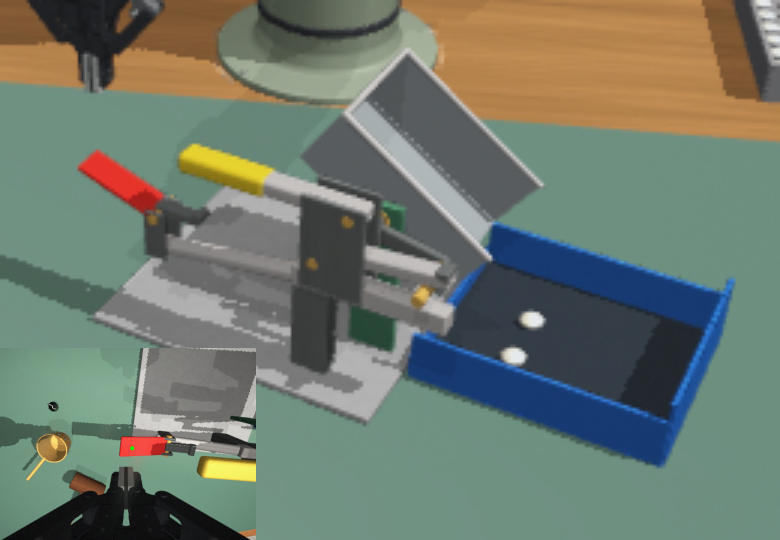

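Both white stones lie in the tray (crop (531,319) and (513,355)) and the bin is still tipped. The grip looks a little higher than before, so I check its angle and stability before releasing.

Run:
```python
from h import *
pv=np.array([.603,.073,.1876]);u=np.array([.348,.937,0]);z=np.array([0,0,1])
ds=[get_image("scene"),get_image("top")]
for d in ds:
    c,p,q,n=ends(d["img"],"y",(215,150,305,215));print(n,c.round(1),p.round(1),q.round(1))
    for b in(.55,.2,0,-.16,-.28):
        f=lambda s:pv+s*(-u*np.cos(b)+z*np.sin(b))
        print(b,proj(d,f(.165)).round(1),proj(d,f(.085)).round(1))
print(arm.sense()["time_s"],arm.sense()["position"])
```

```text
310 [244.5 182. ] [258.1 187.3] [230.8 176.6]
0.55 [237.  154.9] [261.1 176.2]
0.2 [230.1 170.9] [257.1 184.2]
0 [229.3 181.3] [256.5 189.6]
-0.16 [230.2 189.8] [256.8 194.1]
-0.28 [231.8 196.3] [257.6 197.5]
368 [270.8 194.3] [286.8 200.7] [255.3 188.2]
0.55 [281.3 191.9] [253.  184.2]
0.2 [288.2 201.2] [257.1 189.1]
0 [288.4 204.8] [257.7 191.1]
-0.16 [286.7 206.7] [257.2 192.3]
-0.28 [284.5 207.6] [256.3 192.9]
4.5833 [ 0.51474417 -0.15923355  0.24758084]
```

The handle is at about +0.1 rad above level, so it was let go just short of centre (tip z 0.18, centre needs about 0.170) and is springing open. I go back up and press further this time.

>>> {"fn": "drive_tool", "kwargs": {
  "plan": [
    [[-1,-0.035,0,0,0],[-1,-0.06,0.02,0.003,0],[-1,-0.06,0.06,0.007,0],[-1,-0.06,0.1,0.012,0],[-1,-0.06,0.138,0.016,0]]
  ]
}}

```text
time_s: 5.0
position: [0.566, -0.0255, 0.3076]
ee_rot: [0.09, 0.701, -0.089, 0.702]
contact_force: [0.2, 0.3, -0.5]
gripper_width: 0.0002
```

Run:
```python
from h import *
s=arm.sense();print(s["time_s"],s["position"],s["contact_force"])
pv=np.array([.603,.073,.1876]);u=np.array([.348,.937,0]);t=s["position"];print((t-pv)@u,(t-pv)@[-.937,.348,0])
d=get_image("scene");print([x for x in ends(d["img"],"y",(215,140,305,215))])
```

```text
5.0 [ 0.56597835 -0.02552331  0.30755453] [ 0.21605551  0.34701044 -0.47905052]
-0.10519987563589457 0.00040317721493196926
[array([250.95543175, 166.11977716]), array([263.03400941, 177.00818185]), array([238.9156145 , 155.26631358]), 359]
```

>>> {"fn": "drive_tool", "kwargs": {
  "plan": [
    [[-1,0.014,-0.004,0,0],[-1,0.028,-0.008,-0.001,0],[-1,0.042,-0.012,-0.001,0],[-1,0.056,-0.016,-0.002,0],[-1,0.07,-0.02,-0.002,0]]
  ]
}}

```text
time_s: 5.47
position: [0.5589, -0.0472, 0.2375]
ee_rot: [0.09, 0.7, -0.09, 0.702]
contact_force: [-4.9, -1.0, 15.8]
gripper_width: 0.0002
```

>>> {"fn": "drive_tool", "kwargs": {
  "plan": [
    [[-1,0.012,-0.002,0,0],[-1,0.024,-0.003,0,0],[-1,0.036,-0.003,0,0],[-1,0.048,-0.003,0,0],[-1,0.054,-0.003,0,0]]
  ]
}}

```text
time_s: 5.88
position: [0.5576, -0.0494, 0.1819]
ee_rot: [0.09, 0.701, -0.089, 0.701]
contact_force: [0.6, 0.2, 1.7]
gripper_width: -0.0001
```

>>> {"fn": "drive_tool", "kwargs": {
  "plan": [
    [[-1,0.003,0,0,0],[-1,0.005,0,0,0],[-1,0.005,0,0,0]]
  ]
}}

```text
time_s: 6.13
position: [0.5574, -0.0502, 0.1774]
ee_rot: [0.09, 0.701, -0.09, 0.701]
contact_force: [0.3, 0.2, 0.4]
gripper_width: -0.0002
```

Run:
```python
from h import *
s=arm.sense();print(s["time_s"],s["position"],s["contact_force"])
d=get_image("scene");print([np.round(x,1) for x in ends(d["img"],"y",(215,140,305,215))])
```

```text
6.1333 [ 0.55740646 -0.0502137   0.17737611] [0.28440468 0.20222519 0.44221687]
[array([245.9, 197.8]), array([258.7, 197.7]), array([232. , 197.9]), np.int64(232)]
```

The handle now matches the locked angle (−0.28 rad). I lift off, move over the paddle and verify that it holds by itself.

>>> {"fn": "drive_tool", "kwargs": {
  "plan": [
    [[-1,-0.025,0,0,0],[-1,-0.05,0,0,0],[-1,-0.05,-0.04,-0.005,0],[-1,-0.05,-0.08,-0.009,0],[-1,-0.05,-0.115,-0.013,0]]
  ]
}}

```text
time_s: 6.6
position: [0.5151, -0.1602, 0.2283]
ee_rot: [0.09, 0.701, -0.09, 0.702]
contact_force: [0.1, -1.3, -0.5]
gripper_width: -0.0
```

>>> {"fn": "drive_tool", "kwargs": {
  "plan": [
    [[-1,0,0,0,0],[-1,0,0,0,0],[-1,0,0,0,0],[-1,0,0,0,0],[-1,0,0,0,0]]
  ]
}}

```text
time_s: 7.02
position: [0.5161, -0.1575, 0.2273]
ee_rot: [0.09, 0.701, -0.089, 0.701]
contact_force: [-0.2, 0.7, 0.3]
gripper_width: 0.0003
```

Run:
```python
from h import *
s=arm.sense();print(s["time_s"],s["position"],s["contact_force"])
a=get_image("scene");w=get_image("wrist")
for d in(a,):print([np.round(x,1) for x in ends(d["img"],"y",(215,140,305,215))],[np.round(x,1) for x in ends(d["img"],"r",(185,170,245,215))])
A=cv2.resize(a["img"][130:310,170:430],(780,540))
A[-192:,:256]=cv2.resize(w["img"],(256,192))
cv2.imwrite("pics/g.png",A[:,:,::-1])
```

```text
7.0167 [ 0.5161311  -0.1575213   0.22733306] [-0.23733507  0.72403477  0.26303854]
[array([245.5, 197.5]), array([258.5, 197.9]), array([232. , 197.1]), np.int64(250)] [array([209.9, 190.3]), array([221.7, 197.7]), array([198. , 182.8]), np.int64(253)]
```

View pics/g.png

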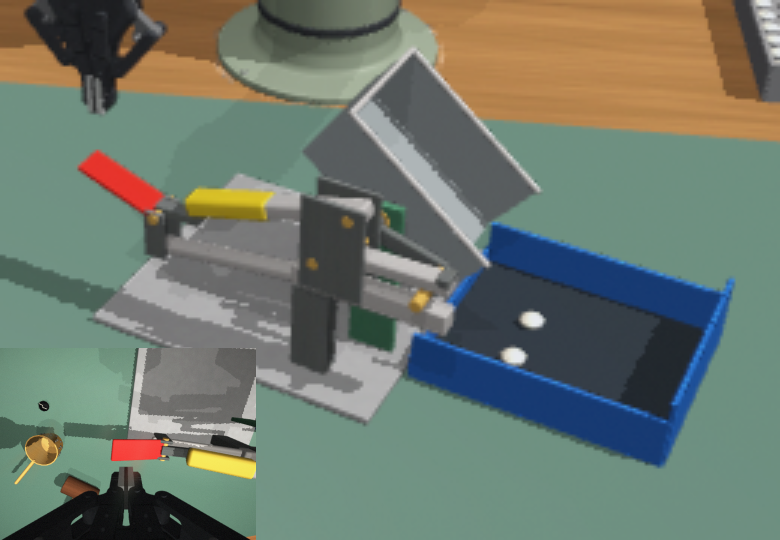

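Locked by itself with the bin tipped and both stones in the tray (crop (531,319) and (513,356)). The tip is over the red paddle, so I press it now.

>>> {"fn": "drive_tool", "kwargs": {
  "plan": [
    [[-1,0.02,0,0,0],[-1,0.038,0,0,0],[-1,0.052,0,0,0],[-1,0.062,0,0,0],[-1,0.07,-0.001,0,0]]
  ]
}}

```text
time_s: 7.53
position: [0.5154, -0.1592, 0.1565]
ee_rot: [0.09, 0.702, -0.09, 0.701]
contact_force: [-1.5, -0.1, 3.0]
gripper_width: -0.0
```

>>> {"fn": "drive_tool", "kwargs": {
  "plan": [
    [[-1,0.009,0,0,0],[-1,0.018,0,0,0],[-1,0.026,0,0,0],[-1,0.034,0,0,0],[-1,0.034,0,0,0]]
  ]
}}

```text
time_s: 7.95
position: [0.515, -0.1594, 0.1219]
ee_rot: [0.09, 0.702, -0.09, 0.701]
contact_force: [0.2, -0.8, 1.7]
gripper_width: 0.0002
```

Run:
```python
from h import *
s=arm.sense();print(s["time_s"],s["position"],s["contact_force"])
a=get_image("scene")
print([np.round(x,1) for x in ends(a["img"],"y",(215,140,305,215))],[np.round(x,1) for x in ends(a["img"],"r",(185,170,245,225))])
```

```text
7.95 [ 0.51499699 -0.15938159  0.12192176] [ 0.1770141  -0.80288595  1.66234024]
[array([244.3, 190.6]), array([257.9, 193. ]), array([230.5, 188.1]), np.int64(276)] [array([210. , 200.3]), array([221.2, 198.6]), array([197.9, 202.2]), np.int64(121)]
```

Pixels put the handle at about −0.13 rad, past centre and opening. Now I let go of the paddle and move well up.

>>> {"fn": "drive_tool", "kwargs": {
  "plan": [
    [[-1,0,0,0,0],[-1,-0.02,-0.005,0,0],[-1,-0.045,-0.015,0,0],[-1,-0.075,-0.03,0,0],[-1,-0.11,-0.04,0,0]]
  ]
}}

```text
time_s: 8.42
position: [0.5043, -0.1991, 0.2343]
ee_rot: [0.09, 0.702, -0.09, 0.701]
contact_force: [1.0, 0.4, 0.4]
gripper_width: -0.0002
```

>>> {"fn": "drive_tool", "kwargs": {
  "plan": [
    [[-1,-0.035,0,0,0],[-1,-0.07,0,0,0],[-1,-0.1,0,0,0],[-1,-0.12,0,0,0],[-1,-0.12,0,0,0]]
  ]
}}

```text
time_s: 8.83
position: [0.5062, -0.1989, 0.3578]
ee_rot: [0.09, 0.699, -0.09, 0.704]
contact_force: [0.6, 0.1, -0.1]
gripper_width: -0.0002
```

>>> {"fn": "drive_tool", "kwargs": {
  "plan": [
    [[-1,0,0,0,0],[-1,0,0,0,0],[-1,0,0,0,0],[-1,0,0,0,0],[-1,0,0,0,0]]
  ]
}}

```text
time_s: 9.25
position: [0.5051, -0.1983, 0.3527]
ee_rot: [0.09, 0.702, -0.09, 0.701]
contact_force: [0.5, 0.2, -0.0]
gripper_width: -0.0001
```

Run:
```python
from h import *
s=arm.sense();print(s["time_s"],s["position"],s["contact_force"])
a=get_image("scene")
print([np.round(x,1) for x in ends(a["img"],"y",(215,140,305,215))],[np.round(x,1) for x in ends(a["img"],"r",(185,170,245,225))])
cv2.imwrite("pics/i.png",cv2.resize(a["img"],(784,588))[:,:,::-1])
```

```text
9.25 [ 0.50507437 -0.19827129  0.35265214] [ 0.48020205  0.22507435 -0.00377228]
[array([251. , 166.2]), array([263.1, 177.1]), array([238.9, 155.3]), np.int64(360)] [array([210. , 190.3]), array([221.7, 197.6]), array([198. , 182.9]), np.int64(252)]
```

View pics/i.png

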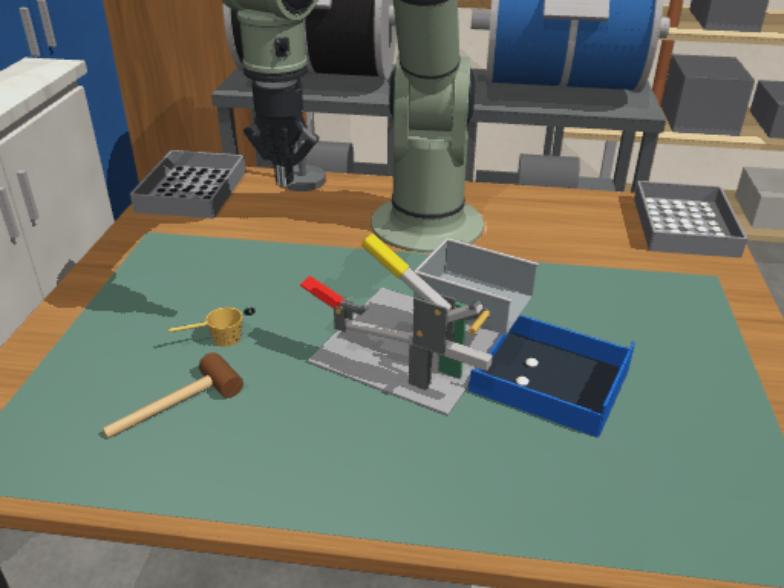

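The handle is fully open, the lever is at rest and the bin is level. Both stones are in the tray at (531,362) and (522,380), and the cup, black stone and mallet have not moved. Handing in.

```bash
python3 -c "
from cell import arm
print(arm.job_done())"
```

```text
the job is handed in; nothing more can be done
None
```

The job is done and handed in at about 9.3 s of the 54 s allowed. Both white stones are in the blue tray, the pliers are open again and the bin is back level.

- **First press fell short:** I let go just before centre. The bin tipped far enough to drop both stones, but the handle sprang back open, so the stones reached the tray before the pliers had ever locked.
- **Second press locked:** I pressed again and let go. About 0.9 s later the handle still measured at its locked angle (0.28 rad below level), with the bin tipped and both stones in the tray.
- **Release:** I pressed the red lever until the handle lifted past centre, then let go and moved up.
- **Last checks:** In the final picture the handle and red lever are within 0.1 pixel of where they started. The black stone, strainer cup and mallet look unmoved, by eye only. The gripper touches nothing, and the highest contact force I read was about 16 N.

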